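# Restock the slanted chocolate bar bin

## Task

Take the last blue chocolate bar from the delivery carton and put it into the row in the slanted plywood bin: slip its long edge in beside the orange bar that has fallen over sideways, nudge that one upright, and push the blue bar down until it stands fully home on its long edge among the others. In the end all six bars stand side by side, square in the bin and down on its floor. The bin is light and stands loose and chocolate breaks, so press gently, do not drop the bar or shove the bin about, and leave the other things on the counter alone.

Things in the scene. Friction and masses are not known exactly. Their poses are not given: they have to be found in the camera images.
- bin: slanted pick bin of light plywood on a level base, about 155 x 88 x 135 mm, 0.4 kg empty, loose on the worktop. Open at the top; its floor slopes up at 28 degrees towards its +x. Origin: middle of its underside; z up, x away from the robot at yaw 0, y along the row of bars. Square to the floor its walls stand 46 mm (sides, high end) and 26 mm (low front lip), lower than the bars
- row (a point): middle of the bin's sloping inner floor, 51 mm above the worktop, 12 mm to +x of the bin's origin. x up the slope, y along the row, z square to the sloping floor: bars go in along this z. Inside: x -74 to 74 mm, y -38 to 38 mm. Bars stand on the long edge, 140 mm along x, tops at z = 64 mm: two at the +y wall, two at the -y wall, a leaning one between. Six fit upright with 9 mm to spare
- bar_3: orange, shaped like bar_new. Leans 18 degrees to the row's +y in the 31 mm space between the pairs: foot at row y = -15 mm, top edge at y = 5 to 15 mm. On its -y side is a wedge opening, 20 mm wide at the top, none at the floor. Pushed gently sideways to +y at 40 to 45 mm above the floor, its foot slides and it stands up; near its top it binds
- bar_new: the blue bar to put in, at the start upright on its long edge in the carton, x up, y along the carton's x, top edge 66 mm above the worktop. A wrapped chocolate bar, a box 140 x 64 x 11.2 mm, 85 g. Origin: centre of its 140 x 64 mm underside (in that face, not mid-thickness); x along the 64 mm, y along the 140 mm, z through the thickness towards the print. Slippery wrapper
- carton: open delivery carton of brown cardboard, 152 x 71 mm, walls 36 mm high, fixed. Origin: middle of its underside; x along its length, z up. Card dividers up to 32 mm high make four cells 15 mm wide; the blue bar stands in one, its mid-thickness 8.6 mm to the +y side of the middle; the other cells are empty
- stamp: wooden hand stamp, 32 x 44 mm, 65 mm high, bystander. Origin: middle of its underside
- sweet_tin: round sweet tin with brown lid, 65 mm across, 40 mm high, bystander. Origin: middle of its underside
- gift_box: kraft gift box, 62 x 100 mm, 30 mm high, bystander. Origin: middle of its underside
- bar_1: Dark brown; one of the four upright bars of the row, which stand in any order of colours. A wrapped chocolate bar, a box 140 x 64 x 11.2 mm, 85 g. Origin: centre of its 140 x 64 mm underside (in that face, not mid-thickness); x along the 64 mm, y along the 140 mm, z through the thickness
- bar_2: Green; one of the four upright bars of the row, which stand in any order of colours. A wrapped chocolate bar, a box 140 x 64 x 11.2 mm, 85 g. Origin: centre of its 140 x 64 mm underside (in that face, not mid-thickness); x along the 64 mm, y along the 140 mm, z through the thickness
- bar_4: Rust-red; one of the four upright bars of the row, which stand in any order of colours. A wrapped chocolate bar, a box 140 x 64 x 11.2 mm, 85 g. Origin: centre of its 140 x 64 mm underside (in that face, not mid-thickness); x along the 64 mm, y along the 140 mm, z through the thickness
- bar_5: Dark brown; one of the four upright bars of the row, which stand in any order of colours. A wrapped chocolate bar, a box 140 x 64 x 11.2 mm, 85 g. Origin: centre of its 140 x 64 mm underside (in that face, not mid-thickness); x along the 64 mm, y along the 140 mm, z through the thickness

How it is judged (in metres and radians):
On the way:
1. the blue bar is lifted clear of the carton (z of bar_new in the frame of carton above 0.075 m), for 0.1 s.
At the end, for the whole second after the job is handed in: All six bars at rest on their long edge: origin 27-37 mm above the sloping floor, within 9 mm of row x = 0 and 40 mm of y = 0, under 0.19 rad off square to the floor, y axis within 0.09 rad of row x. Bin moved under 30 mm, level within 0.05 rad (z of bar_new in the frame of row between 0.027 and 0.037 m and x of bar_new in the frame of row between -0.009 and 0.009 m and y of bar_new in the frame of row between -0.04 and 0.04 m and angle between the x axis of each of bar_new, bar_1, bar_2, bar_3, bar_4, bar_5 and the z axis of row, either way round below 0.19 rad and angle between the y axis of each of bar_new, bar_1, bar_2, bar_3, bar_4, bar_5 and the x axis of row, either way round below 0.09 rad and z of bar_1 in the frame of row between 0.027 and 0.037 m and x of bar_1 in the frame of row between -0.009 and 0.009 m and y of bar_1 in the frame of row between -0.04 and 0.04 m and z of bar_2 in the frame of row between 0.027 and 0.037 m and x of bar_2 in the frame of row between -0.009 and 0.009 m and y of bar_2 in the frame of row between -0.04 and 0.04 m and z of bar_3 in the frame of row between 0.027 and 0.037 m and x of bar_3 in the frame of row between -0.009 and 0.009 m and y of bar_3 in the frame of row between -0.04 and 0.04 m and z of bar_4 in the frame of row between 0.027 and 0.037 m and x of bar_4 in the frame of row between -0.009 and 0.009 m and y of bar_4 in the frame of row between -0.04 and 0.04 m and z of bar_5 in the frame of row between 0.027 and 0.037 m and x of bar_5 in the frame of row between -0.009 and 0.009 m and y of bar_5 in the frame of row between -0.04 and 0.04 m and linear speed of each of bar_new, bar_3 below 0.01 m/s and distance of bin from where it was at the start of the episode below 0.03 m and angle between bin's own z axis and vertical below 0.05 rad); the robot touches nothing.
It fails at once if the bin is shoved more than 40 mm or tipped more than 8 degrees (distance of bin from where it was at the start of the episode above 0.04 m or angle between bin's own z axis and vertical above 0.14 rad).
It fails at once if the stamp, the sweet tin or the gift box is moved more than 15 mm (distance of any of stamp, sweet_tin, gift_box from where it was at the start of the episode above 0.015 m).
It fails at once if the blue bar is dropped: faster than 0.9 m/s with no finger on it (linear speed of bar_new above 0.9 m/s and contact force between the fingers and bar_new below 0.05 N).
It fails at once if a bar is pressed against the bin with more than 45 N (contact force between bin and bar_new above 45 N or contact force between bin and bar_1 above 45 N or contact force between bin and bar_2 above 45 N or contact force between bin and bar_3 above 45 N or contact force between bin and bar_4 above 45 N or contact force between bin and bar_5 above 45 N).
It fails at once if a bar of the row is knocked out of the bin (z of any of bar_1, bar_2, bar_3, bar_4, bar_5 in the frame of row above 0.06 m).
It also fails if it takes over 48 s, if anything falls off the work surface, if the arm or the gripper's body presses on something with over 40 N, if the wrist force passes 120 N, or if a joint passes its speed limit or range.

## Robot

A 6-joint arm with a two-finger parallel gripper is mounted at the origin on a cart in front of the work surface, level with it; the furniture and walls round the work are solid. World frame = base frame: x ahead of the robot, y to its left, z up, the work surface at z = 0. Lengths are in mm, angles in degrees, forces in N, time in s.
With the tool pointing down it reaches from about 350 to 950 mm from the base axis. Payload 17.4 kg.
Tool frame: the origin (TCP) lies between the finger pads; the fingertips stand 8 mm ahead of it and the grasp point (between the pads) lies 11 mm behind it; x points along the fingers, z is the direction in which the jaws open and shut, and the axes are right-handed (so a half turn about x gives the same grasp; the last joint's range is limited). The gripper opens to 93 mm and grips with 3 to 60 N. Pads are 15 mm wide; open, the fingers measure 128 mm over their backs; the gripper's body (75 mm by 188 mm) begins 65 mm behind the grasp point.
Start: joints at [-72.926, 6.646, 82.598, -0, 90.757, -2.166], TCP at [222.42, -637.308, 226.646] pointing down, gripper open.
Joint ranges: [-162.19, 162.19], [-47.58, 125.68], [4.15, 143.07], [-65.23, 245.23], [0.69, 171.88], [-170.13, 170.13]. Speed limits (degrees/s): [108.29, 108.29, 127.2, 180, 180, 180].

## Interface

Orientations are given as [roll, pitch, yaw] about the fixed x, y, z axes, in that order (R = Rz(yaw) Ry(pitch) Rx(roll)).
In Python, from station import r gives the robot as it stands. Calls block until the motion is done:
- r.move_to(position, orientation): joint-space move of the TCP to a pose.
- r.move_straight(position, orientation=None, speed=150, f_stop=None): straight line of the TCP; orientation=None keeps the orientation; speed is the mean speed in mm/s. With f_stop (N) it stops when the force on the tool has changed by that much, and returns True; else False.
- r.set_joints(angles): joint-space move.
- r.grip(opening, squeeze=None): opening from 0.0 (shut) to 1.0 (fully open); squeeze is the grip in N (None keeps the last); returns when the fingers have stopped.
- r.pause(seconds).
- r.solve_ik(position, orientation): joint angles nearest the present ones, or None.
- r.get_image(name): name is "scene" or "top" or "wrist"; returns (picture, depth): 400x640x3 uint8, red, green, blue; 400x640 float32, mm along the optical axis (not along the pixel's ray), 0 where there is no reading.
- r.get_calibration(name): a dict with "K" (3x3 intrinsics, pixels), "rvec" (rotation vector, rad) and "tvec" (3), from world to camera coordinates, as OpenCV has them. Camera axes: x right, y down, z forward; pixel columns grow to the right and rows downward; lengths in mm; the calibration is good to about 2 mm. A picture is of the moment at which its call begins: read the wrist's pose just before it. get_calibration takes no time and is no camera call; for the wrist camera it gives the pose at the moment of the call.
A pose or a line that the arm cannot do raises r.PlanningError and nothing moves.
- r.close_job(): hands the job in, once; it reports no verdict.
Readings, each from a call of its own:
- r.current_time_s(): time.
- r.current_joint_positions(): joint angles.
- r.current_joint_vel(): joint speeds.
- r.current_effort(): joint torques, N m.
- r.current_eef_pos(): TCP position.
- r.current_ee_rot(): TCP orientation.
- r.current_ft_force(): force on the tool from outside, world axes, zero at the start.
- r.current_torque(): the same for the moment, N m.
- r.current_grip_width(): opening from 0.0 (shut) to 1.0 (fully open).
Only numpy, scipy, OpenCV 4.12 (cv2) and the standard library are available. Lean on these libraries where they do the work, as an engineer would, in place of code of your own. Each camera call takes 0.05 s, during which the arm holds its last target. There are 200 camera calls.

## Working session

There is one attempt and no reset: what is moved stays moved. The work goes in short steps, each a Python script; the robot and the scene stay as the last script left them, time stands still between calls to the robot, and variables do not carry over. Pictures are saved under pics/ and viewed, about 8 in all and at most 12, crops included, and the job is handed in when it is done.

```bash
ls; mkdir -p pics
python3 - <<'E'
from station import r
import cv2,numpy as np
for n in("scene","top"):
    im,d=r.get_image(n); c=r.get_calibration(n); cv2.imwrite(f"pics/{n}0.png",im[...,::-1]); np.savez(f"{n}0.npz",im=im,d=d,**c)
    print(n,c)
print(r.current_time_s(),r.current_ee_rot())
E
```

```text
pics
scene {'K': array([[391.04105824,   0.        , 314.18350295],
       [  0.        , 391.04105824, 200.67565681],
       [  0.        ,   0.        ,   1.        ]]), 'rvec': array([ 0.86581714, -2.36840814,  1.25094664]), 'tvec': array([418.58957736, 231.64575871, 820.82189128])}
top {'K': array([[446.47402379,   0.        , 326.3193498 ],
       [  0.        , 446.47402379, 197.71814143],
       [  0.        ,   0.        ,   1.        ]]), 'rvec': array([ 2.04424218, -2.18222646,  0.21858491]), 'tvec': array([ 101.7332533 ,  486.55559624, 1095.6737165 ])}
0.1 [178.30447503  89.94173086 107.54582185]
```

View pics/top0.png

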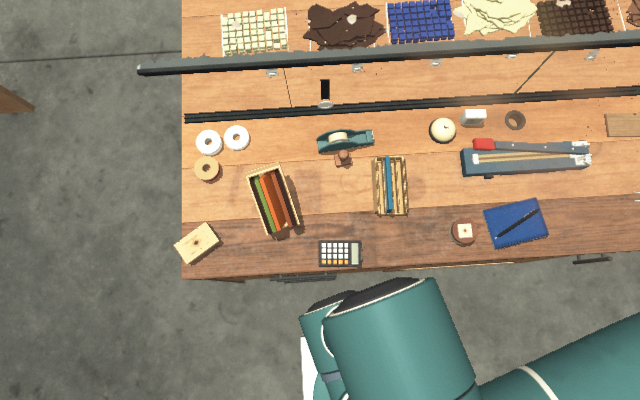

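View pics/scene0.png

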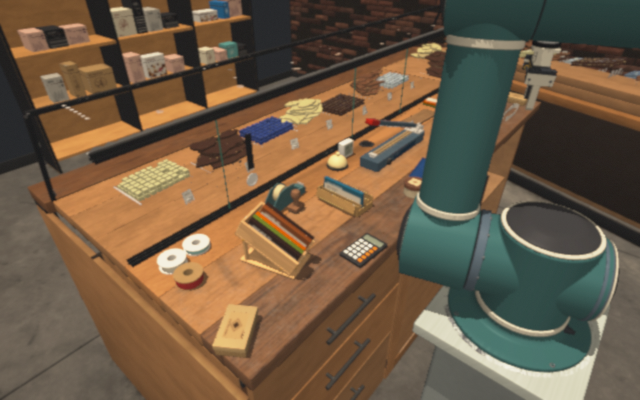

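```bash
cat > h.py <<'E'
import cv2,numpy as np
def load(n): return dict(np.load(n+".npz"))
def world(D,u,v,z=None):
    R=cv2.Rodrigues(D["rvec"])[0]; t=D["tvec"].ravel(); c=-R.T@t
    ray=R.T@np.linalg.inv(D["K"])@np.array([u,v,1.])
    s=D["d"][int(round(v)),int(round(u))] if z is None else (z-c[2])/ray[2]
    return c+s*ray
E
python3 - <<'E'
from h import *
D=load("top0")
im=cv2.imread("pics/top0.png")[120:260,230:430]
cv2.imwrite("pics/crop0.png",cv2.resize(im,None,fx=4,fy=4,interpolation=cv2.INTER_CUBIC))
for p in [(391,185),(389,160),(391,210),(272,200),(200,243),(340,252),(300,150),(330,220),(350,180)]: print(p,world(D,*p).round(1))
E
```

```text
(391, 185) [511.2 -96.5  65.3]
(389, 160) [577.4 -97.6  65.2]
(391, 210) [450.1 -93.3  46.1]
(272, 200) [484.5 203.2 101.7]
(200, 243) [398.8 399.   34.6]
(340, 252) [354.5  43.5  13.2]
(300, 150) [641.7 132.9  -3.1]
(330, 220) [441.   63.6   4. ]
(350, 180) [546.5   2.5   2.7]
```

View pics/crop0.png

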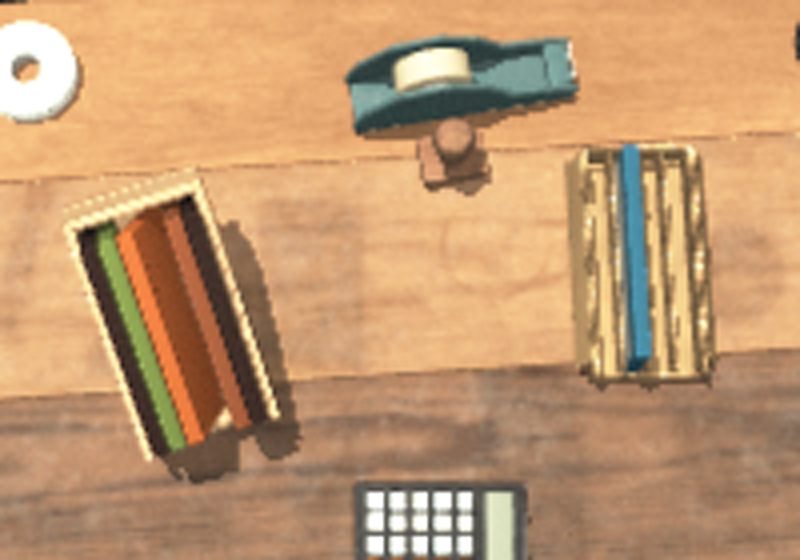

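```bash
cat >> h.py <<'E'
from scipy.spatial.transform import Rotation as Ro
from station import r
def ori(approach,jaw):
    "rpy of tool with x along approach, z along jaw"
    x=np.array(approach,float); x/=np.linalg.norm(x); z=np.array(jaw,float); z-=x*(z@x); z/=np.linalg.norm(z)
    return Ro.from_matrix(np.c_[x,np.cross(z,x),z]).as_euler("xyz",degrees=True)
def best(pos,app,jaw):
    c=[]
    for s in (1,-1):
        o=ori(app,s*np.array(jaw)); q=r.solve_ik(list(pos),list(o))
        if q is not None: c.append((abs(q[5]),s,o,q))
    return min(c,key=lambda k:k[0])
def snap(name,n="wrist"):
    c=r.get_calibration(n); im,d=r.get_image(n)
    cv2.imwrite(f"pics/{name}.png",im[...,::-1]); np.savez(name+".npz",im=im,d=d,**c)
def rowR(yaw):
    y=np.deg2rad(yaw);s=np.deg2rad(28)
    return Ro.from_euler("xyz",[0,-28,yaw],degrees=True).as_matrix()
E
python3 - <<'E'
from h import *
D=load("top0")
cr=lambda u,v:(230+u/4,120+v/4)
P=[world(D,*cr(u,v),z) for u,v,z in[(70,225,126),(200,175,126),(278,418,57),(150,460,57)]]
for p in P: print(p.round(1))
P=np.array(P); ax=P[0]-P[3]+P[1]-P[2]; yaw=np.rad2deg(np.arctan2(ax[1],ax[0])); print("yaw",yaw,P.mean(0))
b=np.array([world(D,*cr(u,v),66) for u,v in[(630,147),(640,368)]]); print("bar",b,b.mean(0), np.linalg.norm(b[0]-b[1]))
c=b.mean(0); ax=b[0]-b[1]; ax[2]=0; jaw=[-ax[1],ax[0],0]
p=[c[0],c[1],230]; k=best(p,[0,0,-1],jaw); print(k); r.move_to(p,list(k[2])); snap("w_car")
c=P.mean(0); R=rowR(yaw); row=np.array([c[0],c[1],0])
# mean of corners is row(0,0,46)
row=np.array([c[0],c[1],51+46*np.cos(np.deg2rad(28))])-R@[0,0,46]; print("row",row)
p=row+R@[0,0,230]; k=best(p,-R[:,2],R[:,1]); print(k); r.move_to(list(p),list(k[2])); snap("w_bin"); print(r.current_time_s())
a=cv2.imread("pics/w_car.png");b=cv2.imread("pics/w_bin.png");cv2.imwrite("pics/wcar_s.png",cv2.resize(a,None,fx=1.25,fy=1.25));cv2.imwrite("pics/wbin_s.png",cv2.resize(b,None,fx=1.25,fy=1.25))
E
```

```text
[541.9 257.3 126. ]
[568.1 177.4 126. ]
[426.4 141.7  57. ]
[405.1 223.3  57. ]
yaw 14.036421808916764 [485.37319702 199.9215098   91.5       ]
bar [[586.12229596 -94.41867073  66.        ]
 [441.79906751 -87.32372367  66.        ]] [513.96068173 -90.8711972   66.        ] 144.4975174281533
(np.float64(79.9873896532075), -1, array([92.81440159, 90.        ,  0.        ]), array([-12.82701193, -12.72567153, 100.90497928,   0.        ,
        91.82069226,  79.98738965]))
row [506.32407923 205.15929964  51.        ]
(np.float64(80.13257240786145), 1, array([-90.        ,  62.        ,  14.03642181]), array([ 23.73092197, -44.19282292, 122.42894376,  -4.71382402,
        74.15516976, -80.13257241]))
4.7917<stdin>:9: UserWarning: Gimbal lock detected. Setting third angle to zero since it is not possible to uniquely determine all angles.
```

View pics/wcar_s.png

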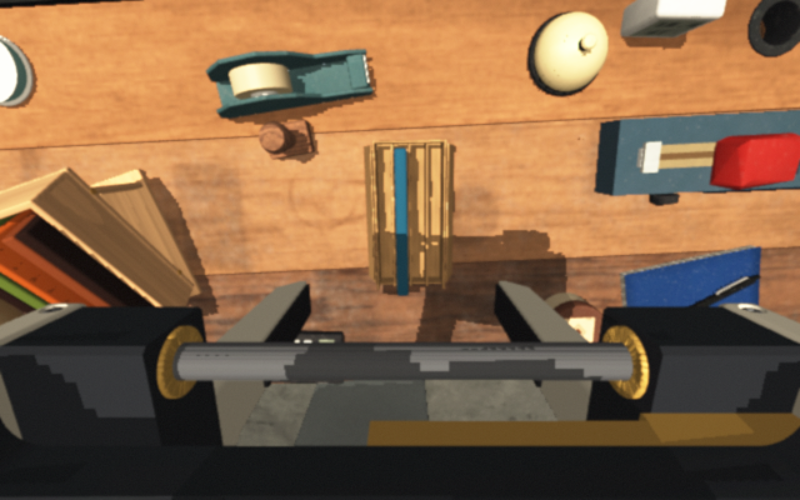

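View pics/wbin_s.png

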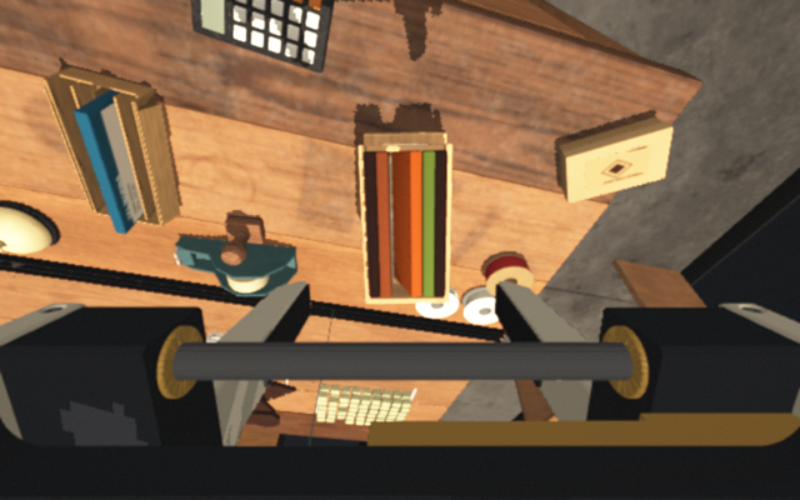

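```bash
cat >> h.py <<'E'
def cloud(D,step=1):
    v,u=np.mgrid[0:400:step,0:640:step]; d=D["d"][v,u]; ok=(d>50)
    R=cv2.Rodrigues(D["rvec"])[0]
    c=np.linalg.inv(D["K"])@np.stack([u[ok]*d[ok],v[ok]*d[ok],d[ok]])
    return (c.T-D["tvec"].ravel())@R, D["im"][v,u][ok], np.c_[u[ok],v[ok]]
E
cat > fit.py <<'E'
from h import *
D=load("w_car"); P,C,_=cloud(D); C=C.astype(int)
m=(C[:,2]>C[:,0]+50)&(P[:,2]>60)&(P[:,2]<75)&(abs(P[:,0]-514)<90)&(abs(P[:,1]+91)<30)
b=P[m]; print("blue",len(b),b.min(0).round(1),b.max(0).round(1),np.median(b,0).round(1))
(cx,cy),s,a=cv2.minAreaRect(b[:,:2].astype(np.float32)); print(cx,cy,s,a, "pca",np.linalg.svd(b[:,:2]-b[:,:2].mean(0))[2][0])
D=load("w_bin"); P,C,_=cloud(D); C=C.astype(int)
row=np.array([506.3,205.2,51]); R=rowR(14.04); Q=(P-row)@R
near=(abs(Q[:,0])<95)&(abs(Q[:,1])<60)
t=near&(Q[:,2]>55)&(Q[:,2]<75); print("tops",t.sum(),np.percentile(Q[t],[1,50,99],axis=0).round(1))
print(cv2.minAreaRect(Q[t][:,:2].astype(np.float32)))
# plane of the upright tops
A=np.c_[Q[t][:,:2],np.ones(t.sum())]; print("plane",np.linalg.lstsq(A,Q[t][:,2],rcond=None)[0])
w=near&(Q[:,2]>38)&(Q[:,2]<52)&(abs(Q[:,1])>34)
for s in(1,-1):
    k=w&(s*Q[:,1]>0)&(abs(Q[:,0])<70); print("wall",s,k.sum(),np.percentile(Q[k],[2,50,98],axis=0).round(1),np.polyfit(Q[k][:,0],Q[k][:,1],1))
for xs in (-50,0,50):
  print(xs)
  k=near&(abs(Q[:,0]-xs)<8)
  for y in range(-48,52,4):
    j=k&(abs(Q[:,1]-y)<2); 
    if j.sum(): print(y,Q[j][:,2].mean().round(0),C[j].mean(0).round(0),end=" | ")
  print()
E
python3 fit.py
```

```text
blue 584 [510.5 -97.   63.9] [588.3 -85.3  68.2] [552.4 -91.2  66. ]
549.3609619140625 -91.00885772705078 (9.708513259887695, 77.61154174804688) 88.21830749511719 pca [-0.99935823  0.03582083]
tops 5767 [[-72.4 -33.9  56.3]
 [ -9.5  11.2  63.1]
 [ 64.1  40.7  65.1]]
((-3.3589859008789062, 3.567596435546875), (139.7700653076172, 76.29363250732422), 0.8390640020370483)
plane [-2.04339529e-04  3.99625286e-03  6.28490256e+01]
wall 1 346 [[-68.   43.1  44.1]
 [ -6.1  45.3  45.8]
 [ 66.3  47.8  47.3]] [1.35630833e-02 4.53431058e+01]
wall -1 364 [[-67.  -40.8  43.5]
 [ -4.4 -38.3  45.1]
 [ 66.2 -35.8  46.5]] [ 1.32065162e-02 -3.83403584e+01]
-50
-40 45.0 [246. 208. 137.] | -36 54.0 [180. 133.  85.] | -32 63.0 [57. 37. 30.] | -28 64.0 [56. 35. 29.] | -24 63.0 [83. 43. 29.] | -20 63.0 [175.  83.  44.] | -16 63.0 [180.  86.  45.] | -12 39.0 [140.  92.  65.] | -8 15.0 [120.  53.  23.] | -4 27.0 [124.  52.  20.] | 0 41.0 [132.  55.  21.] | 4 53.0 [139.  58.  22.] | 8 62.0 [208.  93.  33.] | 12 62.0 [242. 116.  41.] | 16 61.0 [237. 109.  39.] | 20 61.0 [125. 120.  46.] | 24 64.0 [137. 156.  60.] 
[... 733 characters left out ...]
7. 29.] | 40 64.0 [87. 58. 40.] | 44 46.0 [251. 217. 146.] | 48 275.0 [74. 69. 59.] | 
50
-40 45.0 [250. 213. 139.] | -36 45.0 [250. 215. 142.] | -32 63.0 [107.  72.  49.] | -28 63.0 [59. 38. 30.] | -24 62.0 [64. 37. 28.] | -20 63.0 [174.  83.  44.] | -16 63.0 [192.  93.  49.] | -12 46.0 [150.  93.  62.] | -8 13.0 [115.  56.  29.] | -4 26.0 [129.  54.  20.] | 0 38.0 [141.  59.  22.] | 4 50.0 [150.  63.  23.] | 8 60.0 [183.  77.  28.] | 12 63.0 [247. 123.  44.] | 16 61.0 [245. 118.  42.] | 20 59.0 [138. 115.  44.] | 24 64.0 [145. 165.  64.] | 28 63.0 [142. 162.  63.] | 32 63.0 [63. 54. 30.] | 36 64.0 [60. 38. 30.] | 40 64.0 [70. 45. 34.] | 44 50.0 [236. 196. 129.] | 48 45.0 [253. 227. 154.] |
```

Run:
```python
from h import *
D=load("w_car"); P,C,_=cloud(D)
m=(P[:,2]>58)&(P[:,2]<72)&(abs(P[:,0]-514)<100)&(abs(P[:,1]+91)<25)
b=P[m]; print(len(b),b.min(0).round(1),b.max(0).round(1)); print(cv2.minAreaRect(b[:,:2].astype(np.float32)),np.polyfit(b[:,0]-514,b[:,1],1))
D=load("w_bin"); P,C,_=cloud(D)
row=np.array([506.3,205.2,51]); R=rowR(14.04); row+=R@[0,3.5,-.8]; R=rowR(14.8); Q=(P-row)@R
k=(abs(Q[:,1])<30)&(Q[:,2]>40)&(Q[:,2]<50)&(Q[:,0]>60)&(Q[:,0]<90); print("back",k.sum(),np.percentile(Q[k],[5,50,95],axis=0).round(1))
k=(abs(Q[:,1])<30)&(Q[:,2]>20)&(Q[:,2]<31)&(Q[:,0]<-60)&(Q[:,0]>-95); print("front",k.sum(),np.percentile(Q[k],[5,50,95],axis=0).round(1))
for a,b in((-36,-16),(18,38)):
  k=(Q[:,1]>a)&(Q[:,1]<b)&(Q[:,2]>57)&(abs(Q[:,0])<90);print("bars",np.percentile(Q[k],[.3,99.7],axis=0).round(1))
print(row)
print("bodies" ,[world(load("top0"),*p).round(0) for p in((329,140),(343,158),(355,140))])
```

```text
1142 [450.  -97.1  58.6] [589.1 -82.5  68.2]
((519.48876953125, -89.7879638671875), (11.499238967895508, 139.3541717529297), 88.13233184814453) [-3.13512656e-02 -8.97454141e+01]
back 261 [[ 74.3 -27.2  42. ]
 [ 76.5  -1.   45.8]
 [ 80.1  26.2  47.3]]
front 309 [[-80.1 -26.   21.2]
 [-76.4  -3.   26. ]
 [-66.8  25.5  27.8]]
bars [[-71.8 -35.9  61.9]
 [ 63.5 -16.1 349.5]]
bars [[-71.1  18.1  62.2]
 [ 63.6  37.9 349.1]]
[505.81526017 208.68655784  50.29364193]
bodies [array([649.,  53.,  44.]), array([592.,  20.,  60.]), array([656., -19.,  11.])]
```

```bash
cat >> h.py <<'E'
ROW=np.array([505.8,208.7,50.6]); RR=rowR(14.8); OB=ori(-RR[:,2],RR[:,1])
def rp(x,y,zt):
    "TCP for fingertips at row (x,y,zt)"
    return list(ROW+RR@[x,y,zt+8])
def tip():
    return (RR.T@(np.array(r.current_eef_pos())-ROW)-[0,0,8]).round(1)
def F(): return (RR.T@np.array(r.current_ft_force())).round(1)
E
python3 - <<'E' 2>/dev/null
from h import *
yaw=np.deg2rad(-1.85); o=list(ori([0,0,-1],[-np.sin(yaw),np.cos(yaw),0]))
c=[519.5,-89.7]
r.grip(0.4,15); r.move_to(c+[140],o); print(r.current_joint_positions())
print(r.move_straight(c+[52],o,speed=100,f_stop=6)); r.grip(0,15); print("w",r.current_grip_width()*93,r.current_ft_force(),r.current_eef_pos())
r.move_straight(c+[190],o,speed=120); print("w",r.current_grip_width()*93,r.current_ft_force())
r.move_to(rp(-1,-9,137),list(OB)); print(tip(),r.current_joint_positions(),r.current_grip_width()*93,r.current_time_s())
snap("w_held"); snap("s_held","scene")
a=cv2.imread("pics/s_held.png")[120:320,200:440]; b=cv2.imread("pics/w_held.png")[60:380,80:560]
cv2.imwrite("pics/held.png",np.vstack([cv2.resize(b,(600,300)),cv2.resize(a,(360,300)).copy() if 0 else cv2.resize(a,(600,300))]))
E
```

```text
[-1.24877140e+01 -1.00159722e+01  1.06909975e+02  8.55026130e-03
  8.30275638e+01 -1.00690533e+02]
False
w 11.16989283637628 [-0.58654732 -0.07987857  1.40915733] [519.53989883 -89.75381353  52.10119836]
w 11.290491247706898 [-0.54702496 -0.68123433 -0.63643305]
[ -0.6  -9.6 137. ] [ 21.17618611 -37.82355795 126.06970403  -3.37406301  63.98050323
 -82.84603652] 11.033249841399897 10.975
```

View pics/held.png

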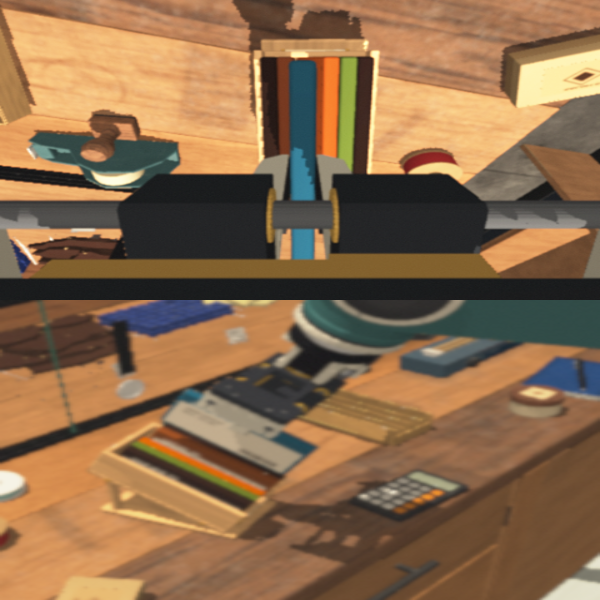

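```bash
python3 - <<'E' 2>/dev/null
from h import *
P,C,_=cloud(load("w_held")); C=C.astype(int); Q=(P-ROW)@RR
m=(C[:,2]>C[:,0]+25)&(abs(Q[:,1]+9)<25)&(abs(Q[:,0])<90)&(Q[:,2]>70); b=Q[m]
print(len(b),np.percentile(b,[1,50,99],axis=0).round(1)); t=b[b[:,2]>145]
print("top",np.percentile(t,[1,50,99],axis=0).round(1),"z slope",np.polyfit(t[:,0],t[:,2],1),"y slope",np.polyfit(t[:,0],t[:,1],1))
# neighbours as seen now
k=(abs(Q[:,0]+50)<25)&(abs(Q[:,2]-63)<4)&(abs(Q[:,1])<45);q=Q[k]
for n in("red","orange"):
  pass
C2=C[k]; red=(C2[:,0]>130)&(C2[:,1]<105)&(q[:,1]<0); print("red y",np.percentile(q[red][:,1],[3,97]))
og=(C2[:,0]>200)&(C2[:,1]>95)&(C2[:,1]<140); print("orange top y",np.percentile(q[og][:,1],[3,97]))
E
```

```text
3502 [[-69.2 -14.4 157.2]
 [-24.6  -8.9 158.8]
 [ 52.4  -3.9 160.3]]
top [[-69.2 -14.4 157.2]
 [-24.6  -8.9 158.8]
 [ 52.4  -3.9 160.3]] z slope [-1.60358519e-03  1.58770232e+02] y slope [-6.05653660e-05 -9.03377893e+00]
red y [-37.18313108 -19.41002352]
orange top y [ 5.3246839  14.46514096]
```

```bash
python3 - <<'E' 2>/dev/null
from h import *
f0=F(); print("f0",f0)
print(r.move_straight(rp(-1,-8.5,107),speed=80,f_stop=6),tip(),F()-f0)
print(r.move_straight(rp(-1,-8.5,85.5),speed=30,f_stop=4),tip(),F()-f0)
for y in(-6.5,-4.5,-3):
    s=r.move_straight(rp(-1,y,85),speed=12,f_stop=8); print(y,s,tip(),(F()-f0).round(1))
    if s: break
print(r.current_time_s()); snap("w_push")
cv2.imwrite("pics/push.png",cv2.resize(cv2.imread("pics/w_push.png")[60:300,180:460],None,fx=2.5,fy=2.5))
E
```

```text
f0 [-0.3 -0.  -1.5]
False [ -1.1  -8.7 106.8] [ 0.5 -0.3  0.9]
False [-0.9 -8.5 85.6] [-0.2  0.5  1.6]
-6.5 False [-0.8 -6.5 85.2] [ 0.7 -2.6  3. ]
-4.5 False [-0.9 -4.4 85.1] [ 0.5 -3.3  2.3]
-3 False [-1.  -2.9 84.9] [ 0.  -2.5  1.3]
13.3833
```

View pics/push.png

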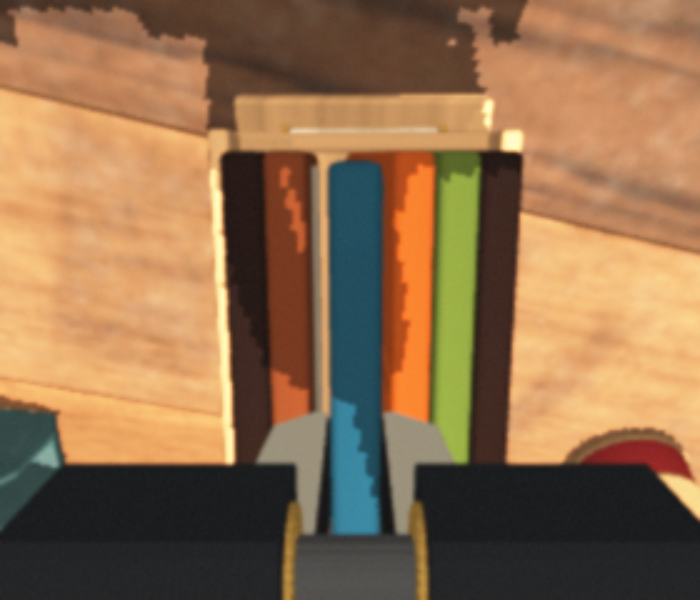

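```bash
python3 - <<'E' 2>/dev/null
from h import *
f0=np.array([-0.3,0,-1.5])
print(r.move_straight(rp(-1,-1.6,84.5),speed=10,f_stop=6),tip(),(F()-f0).round(1))
print(r.move_straight(rp(-1,-3.2,84.5),speed=15),tip(),(F()-f0).round(1))
for z in(78,72,67):
    s=r.move_straight(rp(-1,-3.5,z),speed=25,f_stop=7); print(z,s,tip(),(F()-f0).round(1),r.current_grip_width()*93)
    if s: break
snap("w_down"); P,C,_=cloud(load("w_down")); Q=(P-ROW)@RR; C=C.astype(int)
k=(abs(Q[:,0]+40)<25)&(abs(Q[:,1])<45)
for y in range(-40,42,3):
    j=k&(abs(Q[:,1]-y)<1.5)
    if j.sum(): print(y,Q[j][:,2].mean().round(0),C[j].mean(0).round(0),end=" | ")
print(r.current_time_s())
E
```

```text
False [-1.1 -1.7 84.4] [ 0.9 -4.6  2. ]
False [-1.1 -3.1 84.4] [ 0.2 -0.2  1. ]
78 False [-1.2 -3.7 77.7] [-0.3 -3.9  1.4] 10.991693613079345
72 False [-1.1 -3.5 71.8] [ 0.2 -3.   0.9] 11.050708645079313
67 False [-1.2 -3.4 66.7] [ 0.3 -1.6  0.3] 11.188306872348466
-40 161.0 [92. 82. 60.] | -37 174.0 [60. 52. 41.] | -34 159.0 [47. 41. 35.] | -31 159.0 [45. 40. 34.] | -28 160.0 [45. 40. 34.] | -25 159.0 [49. 41. 35.] | -22 160.0 [58. 45. 36.] | -19 159.0 [60. 46. 36.] | -16 159.0 [61. 46. 37.] | -13 147.0 [66. 55. 45.] | -10 177.0 [66. 56. 40.] | -7 154.0 [62. 66. 61.] | -4 153.0 [57. 67. 64.] | -1 153.0 [55. 64. 61.] | 2 160.0 [66. 65. 55.] | 5 163.0 [67. 52. 37.] | 8 156.0 [67. 48. 34.] | 11 159.0 [73. 51. 36.] | 14 160.0 [78. 55. 37.] | 17 160.0 [78. 56. 38.] | 20 158.0 [64. 58. 39.] | 23 160.0 [65. 64. 41.] | 26 160.0 [65. 64. 41.] | 29 161.0 [61. 59. 40.] | 32 147.0 [47. 40. 34.] | 35 145.0 [48. 41. 39.] | 38 149.0 [56. 50. 47.] | 41 161.0 [61. 55. 52.] | 15.1917
```

```bash
python3 - <<'E' 2>/dev/null
from h import *
r.grip(0.135,3); r.pause(0.3); r.grip(0.3); r.move_straight(rp(-1,-3.5,120),speed=100); r.pause(.1)
snap("w_rel"); P,C,_=cloud(load("w_rel")); Q=(P-ROW)@RR; C=C.astype(int)
k=(Q[:,2]>30)&(Q[:,2]<100)&(abs(Q[:,1]+3)<25)&(C[:,2]>C[:,0]+15)&(abs(Q[:,0])<80); print(k.sum(),np.percentile(Q[k],[2,50,98],axis=0).round(1),np.polyfit(Q[k][:,0],Q[k][:,2],1))
print(r.current_time_s())
cv2.imwrite("pics/rel.png",cv2.resize(cv2.imread("pics/w_rel.png")[60:300,180:460],None,fx=2.5,fy=2.5))
E
```

```text
2025 [[-70.5 -12.1  61.9]
 [-15.7  -6.9  63.8]
 [ 51.5  -2.   65.3]] [3.29141330e-03 6.34924013e+01]
17.0833
```

View pics/rel.png

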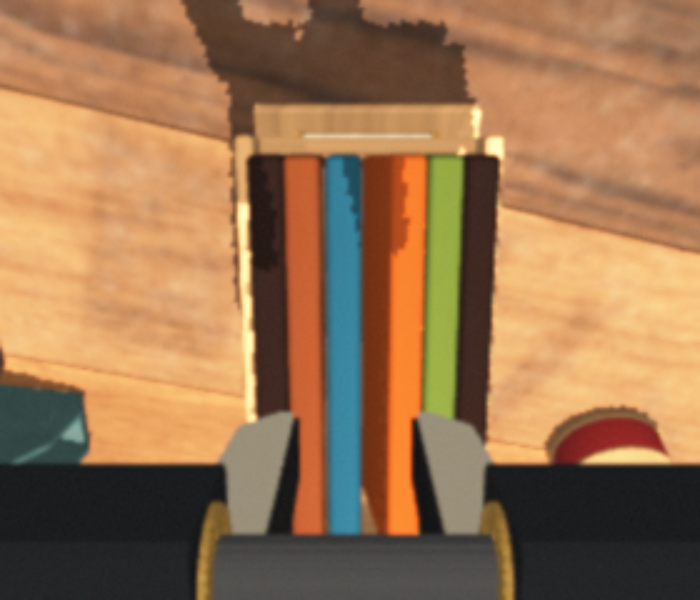

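```bash
python3 - <<'E' 2>/dev/null
from h import *
r.grip(0,5); r.move_straight(rp(-3,-7.5,75),speed=80,f_stop=8)
s=r.move_straight(rp(-3,-7.5,58),speed=15,f_stop=5); print("press",s,tip(),F())
r.move_straight(rp(-3,-7.5,110),speed=80); r.grip(0.3); r.move_straight(rp(-3,-7.5,190),speed=120); r.pause(.2)
snap("w_end"); D=load("w_end"); P,C,_=cloud(D); Q=(P-ROW)@RR; C=C.astype(int)
for x0 in(-45,0,45):
  k=(abs(Q[:,0]-x0)<15)
  for y in range(-40,42,2):
    j=k&(abs(Q[:,1]-y)<1)
    if j.sum(): print(y,Q[j][:,2].mean().round(1),C[j].mean(0).astype(int),end=" | ")
  print()
w=(Q[:,2]>43)&(Q[:,2]<48)&(abs(Q[:,0])<65)
for sg in(1,-1):
  j=w&(abs(sg*Q[:,1]-41)<8); print("wall",np.median(Q[j],axis=0).round(1),np.polyfit(Q[j][:,0],Q[j][:,1],1).round(3))
print(r.current_time_s(),F())
cv2.imwrite("pics/end.png",cv2.resize(cv2.imread("pics/w_end.png")[80:280,220:420],None,fx=3,fy=3))
E
```

```text
press True [-2.9 -7.5 64.1] [ 2.2 -0.1  3.8]
-40 272.4 [50 49 44] | -38 286.4 [36 36 36] | -36 275.1 [39 37 36] | -34 271.8 [34 33 34] | -32 271.8 [34 33 34] | -30 271.5 [35 33 34] | -28 271.7 [34 33 34] | -26 270.4 [36 33 33] | -24 272.5 [44 37 35] | -22 275.5 [91 70 43] | -20 239.1 [103  78  66] | -18 237.4 [104  79  66] | -16 240.8 [100  77  66] | -14 215.8 [96 79 69] | -12 259.1 [78 78 77] | -10 233.5 [70 85 88] | -8 237.0 [71 87 90] | -6 237.4 [71 86 90] | -4 234.6 [70 87 91] | -2 234.6 [71 83 86] | 0 256.8 [77 72 70] | 2 232.6 [83 68 60] | 4 231.8 [84 68 59] | 6 214.3 [90 66 55] | 8 274.6 [93 70 42] | 10 271.1 [53 42 35] | 12 271.1 [53 42 35] | 14 271.8 [52 42 35] | 16 272.1 [52 42 35] | 18 273.6 [48 39 35] | 20 270.5 [42 43 36] | 22 270.9 [43 46 37] | 24 272.6 [42 45 37] | 26 272.1 [43 46 37] | 28 272.0 [42 45 37] | 30 270.9 [37 38 35] | 32 271.1 [34 33 33] | 34 270.6 [34 33 34] | 36 241.8 [46 40 38] | 38 63.9 [60 38 31] | 40 151.6 [115  92  75] | 
-40 45.9 [252 229 159] | -38 46.0 [222 170 110] | -36 112.4 [144 106  75] | -34 141.0 [111  93  77] | -32 161.4 [119 105  88] | -3
[... 1253 characters left out ...]
 59 136 162] | -6 63.8 [ 60 138 164] | -4 63.7 [ 59 139 165] | -2 58.9 [ 82 115 125] | 0 15.0 [100  60  46] | 2 25.8 [111  47  19] | 4 38.8 [115  49  20] | 6 53.3 [124  53  21] | 8 63.4 [205  90  33] | 10 64.5 [252 135  48] | 12 64.2 [252 139  50] | 14 63.7 [252 139  50] | 16 63.8 [253 136  49] | 18 62.8 [224 114  42] | 20 64.2 [135 133  60] | 22 64.0 [159 177  78] | 24 64.0 [160 178  77] | 26 64.5 [158 178  78] | 28 63.0 [155 173  76] | 30 63.2 [104 113  53] | 32 64.4 [71 54 43] | 34 64.5 [75 53 43] | 36 64.0 [73 51 42] | 38 63.5 [70 47 39] | 40 62.8 [114  82  57] | 
wall [-13.7  44.5  45.6] [-1.0000e-03  4.4467e+01]
wall [-16.1 -40.4  45.8] [-1.0000e-03 -4.0497e+01]
21.625 [-0.3 -0.8  0.1]
```

View pics/end.png

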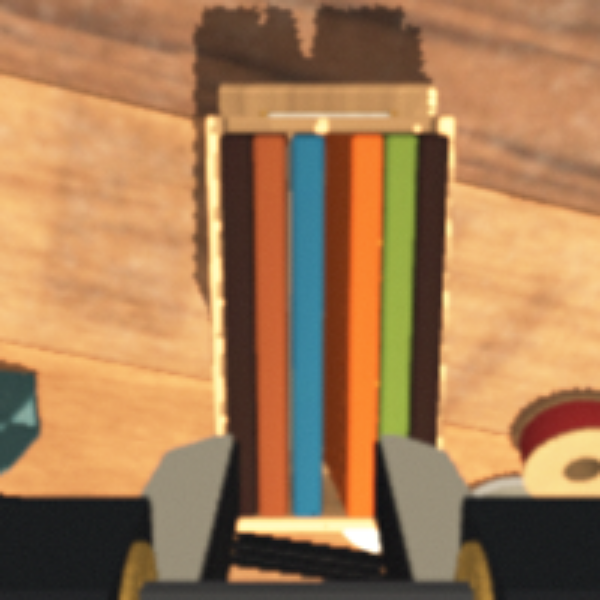

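Run:
```python
from station import r
r.close_job(); print(r.current_time_s())
```

```text
the job is handed in; nothing more can be done
the job is handed in; nothing more can be done
```

The blue bar is in the bin, standing on its long edge beside the orange one, and the job was handed in at about 22 s of the 48 s allowed. No verdict is reported.

**What I did:** I lifted the bar from the carton and lowered it into the wedge square to the slope. I pushed the orange bar towards upright at about 43 mm above the floor, with about 5 N at most. Then I lowered the bar between its neighbours and let go with its lower edge about 24 mm above the floor. It slid home from there, and I finished with a gentle press of about 5 N.

**Last checks, from the wrist camera and depth image:**
- **Height:** all six bar tops lie at about 64 mm above the sloping floor, level with each other.
- **Position along the slope:** the blue bar's low end was at about -70 mm after release, in line with the other bars.
- **Bin:** it shifted about 2 mm and did not turn noticeably.
- **Gripper:** it is clear of everything, and the wrist force is about zero.

**Not ideal:** the orange bar settled back and is not fully square. It still leans about 0.14–0.15 rad to +y, into the spare width, inside the 0.19 rad limit. I left it there because nudging it again risked more than it would gain.

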